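# Load a profile into the drilling fixture past its clamp post

### The arm

A 6-joint arm with a two-finger parallel gripper is mounted at the origin on a cart in front of the work surface, level with it; the furniture and walls round the work are solid. World frame = base frame: x ahead of the robot, y to its left, z up, the work surface at z = 0. Lengths are in m, angles in degrees, forces in N, time in s.
With the tool pointing down it reaches from about 0.4 to 0.825 m from the base axis. Payload 7 kg.
Tool frame: the origin (TCP) lies at the very end of the fingers, on their centre line; the grasp point (between the pads) lies 19 mm behind it (grip_point_offset is the distance from the TCP to the grasp point, in m); z points along the fingers, y is the line along which they close (so a half turn about z gives the same grasp; the last joint's range is limited). The gripper opens to 85 mm and grips with 20 to 120 N. Pads are 22 mm wide; open, the fingers measure 114 mm over their backs; the gripper's body (76 mm by 85 mm) begins 54 mm behind the grasp point. The pads swing forward as they close: fully open they stand 13 mm farther back than shut.
Start: joints at [91.908, 20.546, 0.682, 0, -70.136, -16.507], TCP at [0.17, 0.653, 0.231] pointing down, gripper open.
Joint ranges: [-176.03, 176.03], [-82.01, 121.73], [-58.28, 71.71], [-173.87, 95.51], [-174.79, -0.11], [-173.66, 173.66]. Speed limits (degrees/s): [136.94, 136.94, 172.46, 180, 180, 180].

### API

Orientations are given as [roll, pitch, yaw] about the fixed x, y, z axes, in that order (R = Rz(yaw) Ry(pitch) Rx(roll)).
In Python, from station import * gives the robot as it stands.
- The arm moves only by the tool arm_command, never from a script. Its argument "series" is a list that holds one entry, the list of rows, each a list of 7 numbers: the shift along the world's x, y, z scaled (see below), then the turn, a rotation vector about the world's x, y, z scaled (see below), then the closure, from 0 (fully open) to 1 (shut). In form: [[[tx, ty, tz, rx, ry, rz, jaw], ...]]. A call has 1 to 10 rows; each row shifts and turns the commanded pose from where the row before left it; what a row does not reach is not made up. The controller multiplies each number of a shift by 400 mm and each number of a turn by 90 degrees. A row lasts 1/12 s, in which the tool goes at most 41.7 mm and 7.16 degrees, less where a joint would pass 70% of its speed; a pose out of reach is approached as far as the arm can. A call with a number of a shift or a turn outside -1 to 1 is refused whole. A call with a gripper value outside its range is refused whole. The fingers move at their own pace and stop on an object; "force" is the grip in N (left out, the last holds). Time passes only in rows, so rows that do not move let the fingers close. It gives the time, the measured TCP pose, the force, the opening and the grip force at its end, in the units of the state.
- state(): the state, without advancing time (a new reading comes with each control period).
- snapshot(name): name is "scene" or "top"; returns a dict with "frame" (400x640x3 uint8, blue, green, red), "intrinsics" (3x3 intrinsics, pixels), "R" (3x3) and "t" (3): a world point X has camera coordinates R X + t. Camera axes: x right, y down, z forward; pixel columns grow to the right and rows downward; lengths in m; the calibration is good to about 2 mm. A picture is of the moment at which its call begins. There is no depth.
- hand_in(): hands the job in; it is judged then, once.
Trained networks look in the newest picture that a camera, given by its name, has taken for a name from the list of things; names that differ only in an ending like _2 or _b are one class to them, and where a whole thing is asked for, a point or a joint stands for the part that bears it (a point fixed in the world has none). Each returns a list of dicts, best first, with "score" (0 to 1); they miss things now and then, are a little off and sometimes report something else, mostly with a low value. They report only what shows in the picture. A call takes as long as a camera call.
- search_frame(thing, camera): "rect" ([left, top, width, height] in pixels, round what is visible of it).
- masks_of(thing, camera): "mask" (400x640 bool, what is visible of it) and "rect" ([left, top, width, height] in pixels, round what is visible of it).
- place_of(thing, camera): "xy" ([column, row] in pixels: a listed point, or the origin of a listed thing).
The state is a dict: "time_s": time; "joints": joint angles; "qd": joint speeds; "joint_torque": joint torques, N m; "position": TCP position; "orientation": TCP orientation; "force": force on the tool from outside, world axes, zero at the start; "ft_torque": the same for the moment, N m; "gripper_width": finger opening in m; "grip_force": force on a finger pad.
Only numpy, scipy, OpenCV 4.12 (cv2) and the standard library are available. Lean on these libraries where they do the work, as an engineer would, in place of code of your own. Each camera call takes 0.05 s, during which the arm holds its last target. There are 200 camera calls.

### The job

Load the silver aluminium profile into the blue bay of the drilling fixture by pushing it about on the plate with closed fingertips: slip its right-hand end in behind the clamp post, swing the other end in, and push it home so that it lies flush along the fence and up against the end stop. Then push the swing clamp's arm round until it stands over the profile, and leave everything at rest. Nothing may be pinched or lifted, and the tools lying about stay where they are.

Things in the scene. Friction and masses are not known exactly. Their poses are not given: they have to be found in the camera images.
- fixture: Drilling fixture fixed on the bench: dark plate with a grid of tapped holes, 250 x 420 mm, 12 mm thick (x -130 to 120, y -210 to 210 mm). Origin on its underside; x points across to the fence, y left along the fence, z up. Blue blocks 26 mm high on it bound a bay open to the robot. Centre of a seated profile: x = 75, y = -40 mm. Highest part: red screw head, 73 mm over the bench.
- datum_corner (a point): Inner right corner of the bay on the plate's top (fixture x 90, y -165, z 12 mm), axes as the fixture's. The blue fence, 26 mm high, runs from here to the left (+y) as the back of the bay, its face at this x; the blue end stop, 26 mm high, runs from here 56 mm to the front (-x), its face at this y.
- clamp_post (a point): Foot of the steel clamp post on the plate's top (fixture x 36, y -95, z 12 mm), in front of the bay's right part. The post is 18 mm thick (flange 28 mm wide at the foot, does not obstruct) and leaves 45 mm free to the fence and 241 mm sideways to the thrust block: too little for the profile to go in broadside. Its top carries the swing arm.
- thrust_block (a point): Middle of the right-hand face, at the plate's top, of the blue thrust block that closes the bay at the left (fixture x 67, y 155, z 12 mm). The block is 26 mm high and spans fixture x 44 to 90 mm; its backed-off screw stands out 3 mm. 70 mm are free from it to the end of a seated profile; one swung in too early leaves less room here for a fingertip.
- profile: Length of silver T-slot aluminium profile, 30 x 30 mm in section, 250 mm long, about 0.24 kg; lies loose on the plate in front of the bay, roughly along the fence. Its origin is the centre of its underside; y runs along its length (the -y end is the right-hand end at the start), z up. The ends are flat and both alike.
- clamp_arm (a joint): Swing clamp arm on the post, turning level about its axis: 0 = points right (fixture -y), grows anticlockwise seen from above; at 1.57 it points square to the fence, over the bay; stops at 1.65. Steel bar 16 mm wide, 10 mm thick, reaching 52 mm from the post's axis, underside 49 mm above the bench (7 mm over the profile). Light friction (0.06 N m), stays where it is left.
- clamp_screw (a point): Point in the middle of the swing arm's thickness on the axis of the clamp screw with the red knurled head (18 mm across), 42 mm from the post's axis. Its axes turn with the arm: -y points outwards from the post, z up. The screw's tip hangs 3 mm below the arm, clear of the profile.
- marker: Felt marker, 20 x 136 x 18 mm, lying on the plate at its right front; origin at the centre of its underside. Leave it alone.
- hex_key: Blue hex key, 19 x 114 x 6 mm, lying on the plate at its right front; origin at the centre of its underside. Leave it alone.
- side_cutters: Side cutters with orange grips, 63 x 140 x 14 mm, on the bench at the left. Leave them alone.
- calliper: Vernier calliper, 70 x 200 x 14 mm, on the bench behind the fixture. Leave it alone.
- screwdriver_small: Small screwdriver with blue handle, 20 x 198 x 24 mm, on the bench at the right. Leave it alone.
- tape_1: Roll of black tape, 57 x 54 x 19 mm, on the bench at the right. Leave it alone.

How it is judged:
By the outcome, as a careful person would: the job done as asked, in the order asked, and still so for the second after the job is handed in, with the robot touching nothing.
It also fails if it takes over 58 s, if anything falls off the work surface, if the arm or the gripper's body presses on something with over 40 N, if the wrist force passes 120 N, or if a joint passes its speed limit or range.

## Working session

There is one attempt and no reset: what is moved stays moved. The work goes in short steps, Python scripts to look and compute and a tool call to move; the robot and the scene stay as the last step left them, time stands still between calls to the robot, and variables do not carry over. Pictures are saved under pics/ and viewed, at most 10 in all, crops included, and the job is handed in when it is done.

Besides the shell and the picture viewer there is one more tool, called after "Request:" by a JSON object that holds its "method" and its "body". arm_command: Moves the arm, as the interface text tells. Its arguments: {"type":"object","properties":{"series":{"type":"array"},"force":{"type":"number"}},"required":["series"]}

```bash
mkdir -p pics; ls
cat > h.py <<'E'
from station import *
import numpy as np, cv2
def ray(s,px):
    K=np.array(s["intrinsics"]);R=np.array(s["R"]);t=np.array(s["t"])
    d=R.T@np.linalg.inv(K)@np.array([px[0],px[1],1.]);return -R.T@t,d
def atz(s,px,z):
    o,d=ray(s,px);return (o+d*(z-o[2])/d[2])[:3]
def proj(s,X):
    K=np.array(s["intrinsics"]);c=K@(np.array(s["R"])@np.array(X)+np.array(s["t"]));return c[:2]/c[2]
def tri(a,pa,b,pb):
    o1,d1=ray(a,pa);o2,d2=ray(b,pb);A=np.stack([d1,-d2],1)
    k=np.linalg.lstsq(A,o2-o1,rcond=None)[0];p,q=o1+d1*k[0],o2+d2*k[1];return (p+q)/2,np.linalg.norm(p-q)
E
python3 - <<'E'
from h import *
np.set_printoptions(precision=4,suppress=True)
S={n:snapshot(n) for n in("scene","top")}
for n in S:
    cv2.imwrite(f"pics/{n}0.png",S[n]["frame"]); print(n,"cam",ray(S[n],(320,200)))
for th in["fixture","datum_corner","clamp_post","thrust_block","profile","clamp_screw","marker","hex_key"]:
    P={}
    for n in S:
        r=place_of(th,n)
        if r: P[n]=r[0]["xy"]; print(th,n,[(np.round(q["xy"],1),round(q["score"],2)) for q in r[:2]])
    if len(P)==2: print("   tri",*tri(S["scene"],P["scene"],S["top"],P["top"]))
print(state())
E
```

```text
pics
scene cam (array([ 0.0281, -0.4143,  0.6522]), array([ 0.5991,  0.4858, -0.6366]))
top cam (array([0.4224, 0.018 , 1.298 ]), array([ 0.1375, -0.0114, -0.9905]))
fixture scene [(array([296.2, 230.4]), 0.91)]
fixture top [(array([302.1, 228.2]), 0.69), (array([435.5, 255.4]), 0.55)]
   tri [ 0.5134  0.0562 -0.0037] 0.003669305322068728
datum_corner scene [(array([371.7, 230.9]), 0.84), (array([267.6, 190.3]), 0.72)]
datum_corner top [(array([355.9, 197.4]), 0.79), (array([301.5, 224.9]), 0.34)]
   tri [ 0.6115 -0.1054  0.0172] 6.298760444307374e-05
clamp_post scene [(array([333.2, 233.5]), 0.9), (array([296. , 229.5]), 0.3)]
clamp_post top [(array([335.8, 214. ]), 0.69)]
   tri [ 0.5538 -0.0398  0.014 ] 0.016424490192723455
thrust_block scene [(array([268.7, 192.1]), 0.71), (array([299.2, 232.5]), 0.32)]
thrust_block top [(array([250.3, 208.3]), 0.71), (array([352. , 246.2]), 0.37)]
   tri [0.5696 0.2128 0.0096] 0.0006593819342289038
profile scene [(array([263.9, 220.4]), 0.69)]
profile top [(array([279.8, 241. ]), 0.63), (array([350. , 260.8]), 0.41)]
   tri [0.4696 0.1214 0.0258
[... 260 characters left out ...]
]
   tri [ 0.4234 -0.0882  0.0069] 0.013396132024825301
hex_key scene [(array([330. , 267.1]), 0.66)]
hex_key top [(array([352.5, 247.5]), 0.47)]
   tri [ 0.4582 -0.0962  0.0168] 0.005158101673136372
{'time_s': 0.9, 'joints': array([ 91.9081,  20.5438,   0.6813,   0.0011, -70.1349, -16.508 ]), 'qd': array([-0.0095, -0.0679,  0.1023, -0.0487,  0.0869, -0.0281]), 'joint_torque': array([  0.0011, -58.2955,  29.3655,   6.9417,  -0.0006,  -0.    ]), 'position': array([0.1702, 0.6532, 0.2313]), 'orientation': array([-179.9972,   -0.0003,  -14.5995]), 'force': array([-0.8561, -0.0036,  0.4934]), 'ft_torque': array([-0.0468, -0.0154, -0.0188]), 'grip_force': 0.0, 'gripper_width': 0.0854663857522239}
```

Run:
```python
import cv2
a=cv2.imread("pics/scene0.png")[130:330,180:447];b=cv2.imread("pics/top0.png")[160:310,210:410]
cv2.imwrite("pics/c1.png",cv2.resize(a,(800,600),interpolation=2));cv2.imwrite("pics/c2.png",cv2.resize(b,(800,600),interpolation=2))
```

```text
(no output)
```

View pics/c1.png

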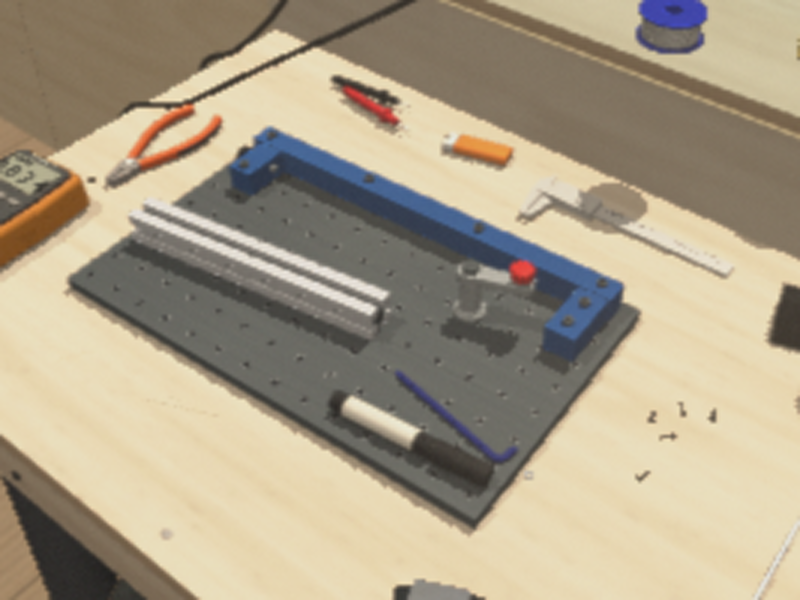

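View pics/c2.png

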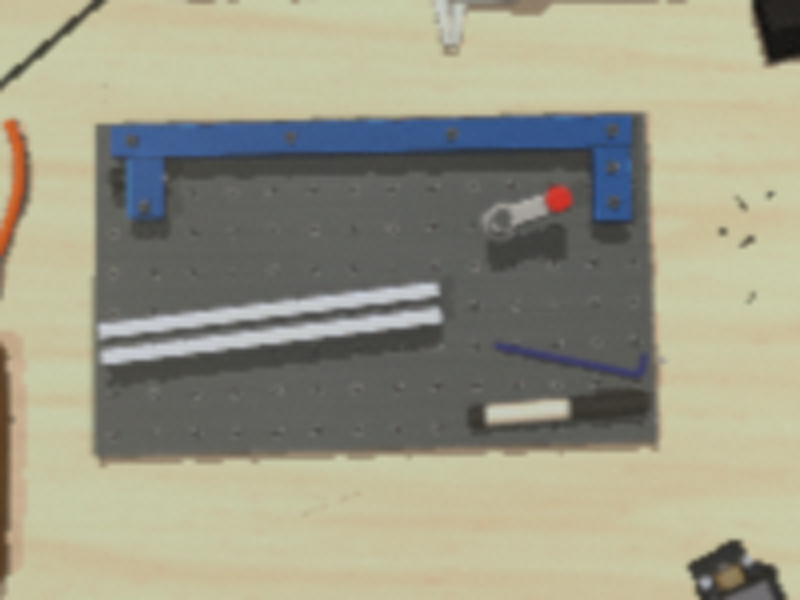

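The scene view shows the profile's top corners at crop (150,200), (131,213), (388,294) and (378,312), and the plate corners at (637,311), (474,513) and (70,282). The top view shows the profile lying left of and in front of the post, tilted about 7°, with the clamp arm pointing right (post 498,220, red head 560,198). I'll fit the poses of the fixture, the profile and the clamp arm next.

```bash
cat >> h.py <<'E'
from scipy.optimize import least_squares
def T(p,X):
    c,s=np.cos(p[2]),np.sin(p[2]);X=np.asarray(X,float)
    return np.stack([p[0]+c*X[:,0]-s*X[:,1],p[1]+s*X[:,0]+c*X[:,1],X[:,2]],1)
def inv(p,xy):
    c,s=np.cos(p[2]),np.sin(p[2]);d=np.asarray(xy)[:2]-p[:2];return np.array([c*d[0]+s*d[1],-s*d[0]+c*d[1]])
def fit(obs,p0):  # obs: list of (snap,px,localpoint)
    f=lambda p:np.concatenate([(proj(s,T(p,[X])[0])-px) for s,px,X in obs])
    r=least_squares(f,p0,loss="soft_l1");return r.x,f(r.x).reshape(-1,2)
top=lambda u,v:((u+.5)/4-.5+210,(v+.5)/4-.5+160)
sce=lambda u,v:((u+.5)/2.996-.5+180,(v+.5)/3-.5+130)
E
python3 - <<'E'
from h import *
np.set_printoptions(precision=4,suppress=True)
a=snapshot("scene");b=snapshot("top")
m=1e-3
F=[(b,top(97,124),(.12,.21,.012)),(b,top(643,113),(.12,-.21,.012)),(b,top(95,457),(-.13,.21,.012)),(b,top(657,447),(-.13,-.21,.012)),
(b,top(165,155),(.09,.155,.038)),(b,top(165,218),(.044,.155,.038)),(b,top(593,150),(.09,-.165,.038)),(b,top(594,221),(.034,-.165,.038)),
(a,sce(637,311),(.12,-.21,.012)),(a,sce(474,514),(-.13,-.21,.012)),(a,sce(70,282),(-.13,.21,.012)),(a,sce(546,334),(.034,-.165,.038))]
p,r=fit(F,[.52,.06,.05]);print("fix",p[:2],np.degrees(p[2]));print(r)
P=[(b,top(98,322),(.015,.125,.042)),(b,top(101,365),(-.015,.125,.042)),(b,top(438,282),(.015,-.125,.042)),(b,top(442,324),(-.015,-.125,.042)),
(a,sce(388,294),(.015,-.125,.042)),(a,sce(378,312),(-.015,-.125,.042)),(a,sce(150,200),(.015,.125,.042)),(a,sce(131,213),(-.015,.125,.042))]
q,r=fit(P,[.47,.12,.1]);print("prof",q[:2],np.degrees(q[2]),"infix",inv(p,q),np.degrees(q[2]-p[2]));print(r)
for n,X in(("post",(.036,-.095,.012)),("datum",(.09,-.165,.012)),("thr",(.067,.155,.012)),("seat",(.075,-.04,0))): print(n,T(p,[X])[0],proj(a,T(p,[X])[0]),proj(b,T(p,[X])[0]))
s=tri(a,sce(522,271),b,top(560,198));print("screw head",s,inv(p,s[0]))
np.save("fix.npy",p)
E
```

```text
fix [0.5125 0.0512] 2.791570119215682
[[-0.6251 -0.239 ]
 [ 0.9643  0.2032]
 [-0.6167  0.0201]
 [ 0.399  -0.6072]
 [-0.6628  0.2948]
 [-0.6753 -0.0238]
 [-0.0288 -0.3136]
 [ 0.3066  0.5995]
 [ 2.2292  0.503 ]
 [ 0.5169  3.2791]
 [-0.8492 -1.2193]
 [-0.2546 -1.8395]]
prof [0.4738 0.1253] 8.74223289917738 infix [-0.035   0.0759] 5.9506627799616965
[[-0.2742  0.4045]
 [-0.0067 -0.0796]
 [-0.1996 -0.1287]
 [ 0.0599 -0.4772]
 [ 1.5175 -0.2505]
 [-1.7485  1.4528]
 [ 0.8376 -1.0931]
 [-0.4547  0.819 ]]
post [ 0.5531 -0.042   0.012 ] [337.012  234.2229] [334.4383 216.1125]
datum [ 0.6104 -0.1093  0.012 ] [372.6015 233.3207] [356.964  198.0445]
thr [0.5719 0.2092 0.012 ] [269.9514 191.5371] [251.4667 207.4211]
seat [0.5893 0.0149 0.    ] [327.8165 220.2838] [315.9942 204.1562]
screw head (array([ 0.5674, -0.0812,  0.0721]), np.float64(0.0037651208615278003)) [ 0.0484 -0.1348]
```

Request:
{"method": "arm_command", "body": {"series": [[[0.033,-0.066,-0.01,0,0,0.026,1],[0.033,-0.066,-0.01,0,0,0.026,1],[0.033,-0.066,-0.01,0,0,0.026,1],[0.033,-0.066,-0.01,0,0,0.026,1],[0.033,-0.066,-0.01,0,0,0.026,1],[0.033,-0.066,-0.01,0,0,0.026,1],[0.033,-0.066,-0.01,0,0,0.026,1],[0.033,-0.066,-0.01,0,0,0.026,1],[0.033,-0.066,-0.01,0,0,0.026,1],[0.033,-0.066,-0.01,0,0,0.026,1]]]}}

```text
time_s: 1.83
position: [0.3026, 0.3879, 0.1914]
orientation: [-180.0, -0.0, 8.9]
force: [0.3, -0.8, -0.1]
gripper_width: 0.0002
grip_force: 0.0
```

Request:
{"method": "arm_command", "body": {"series": [[[0.037,-0.075,-0.02,0,0,0,1],[0.037,-0.075,-0.02,0,0,0,1],[0.037,-0.075,-0.02,0,0,0,1],[0.037,-0.075,-0.02,0,0,0,1],[0.037,-0.075,-0.02,0,0,0,1],[0.037,-0.075,-0.02,0,0,0,1],[0.037,-0.075,-0.02,0,0,0,1],[0.037,-0.075,-0.02,0,0,0,1],[0.037,-0.075,-0.02,0,0,0,1],[0,0,-0.03,0,0,0,1]]]}}

```text
time_s: 2.67
position: [0.4369, 0.1156, 0.1075]
orientation: [-180.0, -0.1, 8.6]
force: [1.1, -0.1, 0.1]
gripper_width: -0.0001
grip_force: 0.0
```

Request:
{"method": "arm_command", "body": {"series": [[[0,0,-0.05,0,0,0,1],[0,0,-0.05,0,0,0,1],[0,0,-0.05,0,0,0,1],[0,0,-0.05,0,0,0,1],[0,0,-0.018,0,0,0,1],[0.01,0.0015,0,0,0,0,1],[0.01,0.0015,0,0,0,0,1],[0.01,0.0015,0,0,0,0,1],[0.01,0.0015,0,0,0,0,1],[0,0,0,0,0,0,1]]]}}

```text
time_s: 3.5
position: [0.4527, 0.1222, 0.021]
orientation: [-179.9, -0.1, 8.8]
force: [-0.3, 0.8, 0.1]
gripper_width: 0.0002
grip_force: 0.0
```

Request:
{"method": "arm_command", "body": {"series": [[[0.017,-0.002,0,0,0,0.0074,1],[0.017,-0.002,0,0,0,0.0074,1],[0.017,-0.002,0,0,0,0.0074,1],[0.017,-0.002,0,0,0,0.0074,1],[0.017,-0.002,0,0,0,0.0074,1],[0.017,-0.003,0,0,0,0.0074,1],[0.017,-0.003,0,0,0,0.0074,1],[0.017,-0.003,0,0,0,0.0074,1],[0.017,-0.003,0,0,0,0.0074,1],[0,0,0,0,0,0,1]]]}}

```text
time_s: 4.33
position: [0.5142, 0.1128, 0.0201]
orientation: [180.0, -0.1, 14.8]
force: [-0.2, -0.1, 0.1]
gripper_width: 0.0003
grip_force: 0.0
```

Request:
{"method": "arm_command", "body": {"series": [[[-0.02,-0.005,0,0,0,0,1],[-0.02,-0.005,0,0,0,0,1],[0,0,0.08,0,0,0,1],[0,0.03,0.08,0,0,0,1],[0,0.08,0.04,0,0,0,1],[0,0.09,0,0,0,0,1],[0,0.09,0,0,0,0,1],[0,0.09,0,0,0,0,1],[0,0.05,0,0,0,0,1],[0,0,0,0,0,0,1]]]}}

```text
time_s: 5.17
position: [0.4959, 0.2843, 0.1002]
orientation: [-180.0, -0.1, 15.0]
force: [0.1, -0.2, -0.5]
gripper_width: -0.0
grip_force: 0.0
```

```bash
cat >> h.py <<'E'
from scipy.optimize import minimize
fixp=np.load("fix.npy")
BOX=[(x,y,z) for x in(-.015,.015) for y in(-.125,.125) for z in(.012,.042)]
def hull(s,p):
    P=np.array([proj(s,X) for X in T(p,BOX)]);h=cv2.convexHull(((P+.5)*16).astype(np.float32)).astype(np.int32)
    m=np.zeros((1600,2560),np.uint8);cv2.fillConvexPoly(m,np.round(h*4).astype(np.int32),255,shift=4)
    return cv2.resize(m,(640,400),interpolation=cv2.INTER_AREA)/255.
def prof(p0f,cams=("scene","top"),tag=None):
    """p0f: guess in fixture frame (mm,mm,deg); returns the same"""
    w=lambda f:np.r_[T(fixp,[(f[0]/1e3,f[1]/1e3,0)])[0][:2],np.radians(f[2])+fixp[2]]
    D=[]
    for n in cams:
        s=snapshot(n);r=masks_of("profile",n)
        if tag: cv2.imwrite(f"pics/{n}_{tag}.png",s["frame"])
        if not r or r[0]["score"]<.3: print(n,"no mask");continue
        D.append((n,s,r[0]["mask"].astype(float),r[0]["score"]))
    def cost(f,DD):
        c=0
        for n,s,m,_ in DD:
            h=hull(s,w(f));c+=(np.clip(m-h,0,1)+.5*np.clip(h-m,0,1)).sum()
        return c
    for DD in [D]+[[d] for d in D]:
        r=minimize(cost,p0f,args=(DD,),method="Nelder-Mead",options=dict(initial_simplex=[np.array(p0f)+d for d in((0,0,0),(8,0,0),(0,8,0),(0,0,3))],xatol=.1,fatol=.5))
        print([d[0] for d in DD],np.round(r.x,1),"cost",round(r.fun,1),"world",np.round(w(r.x),4),"area",[int(d[2].sum()) for d in DD])
E
python3 - <<'E'
from h import *
prof((29,72,12),tag="a")
E
```

```text
['scene', 'top'] [29.4 69.8 11.2] cost 139.2 world [0.5385 0.1224 0.2443] area [1483, 812]
['scene'] [29.4 70.8 11.2] cost 53.3 world [0.5384 0.1233 0.2437] area [1483]
['top'] [29.9 67.1 11.3] cost 77.7 world [0.5391 0.1196 0.2464] area [812]
```

Request:
{"method": "arm_command", "body": {"series": [[[0.003,-0.043,-0.05,0,0,-0.01,1],[0,0,-0.08,0,0,0,1],[0,0,-0.07,0,0,0,1],[0,0,0,0,0,0,1],[0.006,-0.019,0,0,0,0,1],[0.006,-0.019,0,0,0,0,1],[0.006,-0.019,0,0,0,0,1],[0.006,-0.019,0,0,0,0,1],[0.006,-0.019,0,0,0,0,1],[0,0,0,0,0,0,1]]]}}

```text
time_s: 6.2
position: [0.5104, 0.2243, 0.0211]
orientation: [-180.0, -0.1, 13.8]
force: [-0.4, -1.0, 0.4]
gripper_width: -0.0004
grip_force: 0.0
```

Run:
```python
from h import *
prof((34,45,11),tag="b")
```

```text
['scene', 'top'] [38.5 39.7 10.6] cost 213.8 world [0.549  0.0926 0.2335] area [1338, 753]
['scene'] [37.4 45.6 10.7] cost 88.6 world [0.5477 0.0985 0.2351] area [1338]
['top'] [39.  33.9 10.8] cost 113.2 world [0.5498 0.0869 0.2364] area [753]
```

Request:
{"method": "arm_command", "body": {"series": [[[0.0055,-0.019,0,0,0,0,1],[0.0055,-0.019,0,0,0,0,1],[0.0055,-0.019,0,0,0,0,1],[0.0055,-0.019,0,0,0,0,1],[0.0055,-0.019,0,0,0,0,1],[0,0,0,0,0,0,1]]]}}

```text
time_s: 6.9
position: [0.5207, 0.1858, 0.0199]
orientation: [180.0, 0.1, 13.8]
force: [0.3, 0.0, -0.1]
gripper_width: -0.0003
grip_force: 0.0
```

Run:
```python
from h import *
prof((45,0,10),tag="c")
a=cv2.imread("pics/top_c.png")[170:270,230:380];cv2.imwrite("pics/c3.png",cv2.resize(a,(800,533),interpolation=2))
```

```text
['scene', 'top'] [48.2  0.4 11.3] cost 294.3 world [0.5606 0.0539 0.2458] area [1230, 753]
['scene'] [47.8  3.5 11. ] cost 169.5 world [0.5601 0.057  0.2403] area [1230]
['top'] [49.5 -6.  11.5] cost 109.1 world [0.5622 0.0475 0.2495] area [753]
```

View pics/c3.png

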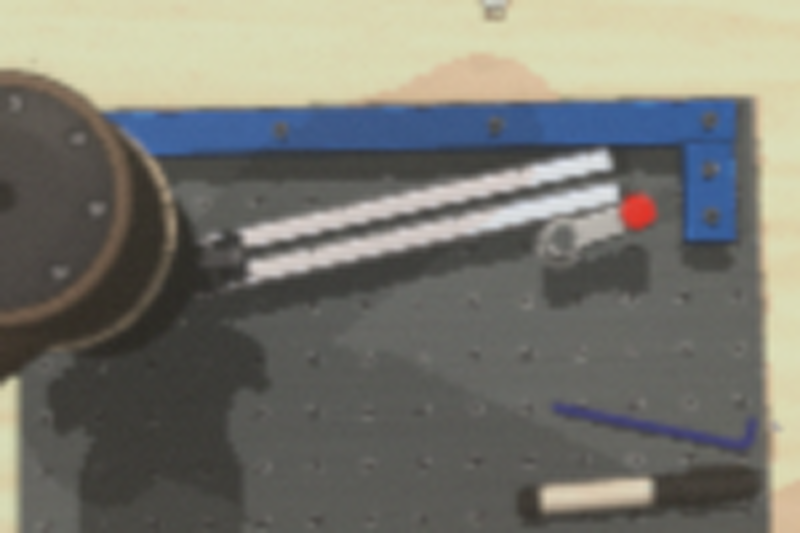

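The right end, at crop (612,150)–(618,195), is now behind the post at (560,240). The finger is at the left end, (222,258). Next I'll flatten the tilt slightly from the front face, then slide it in further.

Request:
{"method": "arm_command", "body": {"series": [[[-0.009,0.037,0,0,0,0,1],[-0.055,-0.014,0,0,0,0,1],[-0.055,-0.014,0,0,0,0,1],[0.032,-0.075,0,0,0,0,1],[0.032,-0.075,0,0,0,0,1],[0.014,0.0035,0,0,0,-0.009,1],[0.014,0.0035,0,0,0,-0.009,1],[0.014,0.0035,0,0,0,-0.009,1],[0.014,0.0035,0,0,0,-0.009,1],[0,0,0,0,0,0,1]]]}}

```text
time_s: 7.93
position: [0.5223, 0.1379, 0.02]
orientation: [-180.0, -0.0, 10.6]
force: [-0.4, 1.1, 0.9]
gripper_width: 0.0001
grip_force: 0.0
```

Run:
```python
from h import *
prof((50,-1,8))
```

```text
['scene', 'top'] [53.2  0.7  8. ] cost 470.3 world [0.5655 0.0545 0.1887] area [1072, 566]
['scene'] [53.1  1.5  8. ] cost 269.1 world [0.5655 0.0552 0.1875] area [1072]
['top'] [52.5 -4.3  9.2] cost 199.7 world [0.5651 0.0494 0.2094] area [566]
```

Request:
{"method": "arm_command", "body": {"series": [[[-0.074,-0.014,0,0,0,0,1],[0.0055,0.088,0,0,0,0,1],[0.0055,0.088,0,0,0,0,1],[0.044,-0.002,0,0,0,0,1],[0.044,-0.002,0,0,0,0,1],[0,0,0,0,0,0,1],[0.0034,-0.021,0,0,0,0,1],[0.0034,-0.021,0,0,0,0,1],[0.0034,-0.021,0,0,0,0,1],[0,0,0,0,0,0,1]]]}}

```text
time_s: 8.97
position: [0.5345, 0.1726, 0.02]
orientation: [180.0, 0.1, 10.6]
force: [-0.8, -0.5, -0.3]
gripper_width: -0.0003
grip_force: 0.0
```

Request:
{"method": "arm_command", "body": {"series": [[[0.0034,-0.018,0,0,0,0,1],[0.0034,-0.018,0,0,0,0,1],[0,0,0,0,0,0,1]]]}}

```text
time_s: 9.22
position: [0.5378, 0.159, 0.0202]
orientation: [180.0, 0.0, 10.6]
force: [-0.6, -0.1, 0.6]
gripper_width: -0.0002
grip_force: 0.0
```

Run:
```python
from h import *
prof((55,-30,8))
```

```text
['scene', 'top'] [ 57.6 -33.4   9. ] cost 1203.0 world [0.5717 0.0206 0.2061] area [273, 830]
['scene'] [164.7  11.5 -55.5] cost 630.6 world [ 0.6764  0.0707 -0.9203] area [273]
['top'] [ 58.5 -39.3   9.1] cost 130.9 world [0.5728 0.0147 0.2068] area [830]
```

Request:
{"method": "arm_command", "body": {"series": [[[-0.0065,0.031,0,0,0,0,1],[-0.05,-0.0075,0,0,0,0,1],[-0.05,-0.0075,0,0,0,0,1],[0.004,-0.077,0,0,0,0,1],[0.004,-0.077,0,0,0,0,1],[0.03,0.0015,0,0,0,0,1],[0.03,0.0015,0,0,0,0,1],[0.014,0.001,0,0,0,0,1],[0,0,0,0,0,0,1]]]}}

```text
time_s: 10.17
position: [0.5292, 0.1075, 0.0201]
orientation: [-180.0, -0.0, 10.7]
force: [-0.5, 0.8, 0.6]
gripper_width: 0.0002
grip_force: 0.0
```

Request:
{"method": "arm_command", "body": {"series": [[[0.013,0.001,0,0,0,-0.022,1],[0.013,0.001,0,0,0,-0.022,1],[0.013,0.001,0,0,0,-0.022,1],[0.013,0.001,0,0,0,-0.021,1],[0,0,0,0,0,0,1]]]}}

```text
time_s: 10.58
position: [0.549, 0.1091, 0.0198]
orientation: [180.0, 0.0, 2.8]
force: [0.0, -0.8, 0.4]
gripper_width: -0.0001
grip_force: 0.0
```

Run:
```python
from h import *
prof((62,-32,1),tag="d");s=state();print(s["position"],inv(fixp,s["position"]))
```

```text
['scene', 'top'] [ 68.8 -37.6   1. ] cost 514.0 world [0.5831 0.0169 0.0654] area [908, 682]
['scene'] [ 68.2 -29.    1.2] cost 304.8 world [0.582  0.0255 0.0691] area [908]
['top'] [ 68.8 -38.4   2.1] cost 196.0 world [0.5831 0.0162 0.0854] area [682]
[0.54837673 0.10858263 0.02001615] [0.0386469  0.05560563]
```

Request:
{"method": "arm_command", "body": {"series": [[[-0.0325,-0.0015,0,0,0,0,1],[0.0033,-0.069,0,0,0,0,1],[0.0033,-0.069,0,0,0,0,1],[0.0033,-0.069,0,0,0,0,1],[0.0165,0.001,0,0,0,0,1],[0.0165,0.001,0,0,0,0,1],[0.0165,0.001,0,0,0,0,1],[0.005,0,0,0,0,0,1],[0.003,0,0,0,0,0,1],[0,0,0,0,0,0,1]]]}}

```text
time_s: 11.62
position: [0.563, 0.0268, 0.0199]
orientation: [180.0, 0.0, 2.9]
force: [-0.3, 0.3, -0.5]
gripper_width: 0.0001
grip_force: 0.1
```

Request:
{"method": "arm_command", "body": {"series": [[[0.003,0,0,0,0,0,1],[0.003,0,0,0,0,0,1],[0,0,0,0,0,0,1]]]}}

```text
time_s: 11.87
position: [0.5643, 0.0264, 0.0198]
orientation: [180.0, 0.1, 2.8]
force: [-4.7, 2.5, 0.2]
gripper_width: 0.0
grip_force: 2.2
```

Request:
{"method": "arm_command", "body": {"series": [[[0.003,0,0,0,0,0,1],[0,0,0,0,0,0,1]]]}}

```text
time_s: 12.03
position: [0.5643, 0.0262, 0.0196]
orientation: [180.0, 0.2, 2.8]
force: [-7.9, 3.0, 3.5]
gripper_width: -0.0
grip_force: 4.0
```

Run:
```python
from h import *
prof((75,-30,0),tag="e");s=state();print(s["position"],s["force"],inv(fixp,s["position"]))
```

```text
['scene', 'top'] [ 76.5 -31.5  -0.3] cost 743.4 world [0.5904 0.0234 0.0433] area [778, 213]
['scene'] [ 75.7 -26.7  -0.3] cost 361.2 world [0.5894 0.0281 0.0439] area [778]
['top'] [ 73.  -37.3   3. ] cost 376.7 world [0.5872 0.0174 0.1011] area [213]
[0.56432084 0.02617884 0.0196102 ] [-7.82244719  3.08630221  3.04911465] [ 0.05055879 -0.0274769 ]
```

Request:
{"method": "arm_command", "body": {"series": [[[-0.056,-0.003,0,0,0,0,1],[-0.0037,0.076,0,0,0,0,1],[-0.0037,0.076,0,0,0,0,1],[-0.0037,0.076,0,0,0,0,1],[-0.0037,0.076,0,0,0,0,1],[-0.0037,0.076,0,0,0,0,1],[0,0,0,0,0,0,1],[0.055,0.003,0,0,0,0,1],[0.055,0.003,0,0,0,0,1],[0,0,0,0,0,0,1]]]}}

```text
time_s: 13.07
position: [0.5846, 0.1808, 0.0206]
orientation: [-179.9, -0.2, 2.9]
force: [0.3, 0.3, 0.5]
gripper_width: 0.0
grip_force: 0.0
```

Request:
{"method": "arm_command", "body": {"series": [[[0.001,-0.016,0,0,0,0,1],[0.001,-0.016,0,0,0,0,1],[0.0005,-0.011,0,0,0,0,1],[0.0005,-0.008,0,0,0,0,1],[0,0,0,0,0,0,1]]]}}

```text
time_s: 13.48
position: [0.5814, 0.158, 0.0203]
orientation: [180.0, 0.0, 2.8]
force: [-0.5, -0.0, 1.0]
gripper_width: 0.0002
grip_force: 0.0
```

Request:
{"method": "arm_command", "body": {"series": [[[0,-0.005,0,0,0,0,1],[0,-0.004,0,0,0,0,1],[0,0,0,0,0,0,1]]]}}

```text
time_s: 13.73
position: [0.5819, 0.1553, 0.0203]
orientation: [-180.0, -0.0, 2.8]
force: [-0.5, -0.8, -0.1]
gripper_width: 0.0
grip_force: 0.1
```

Request:
{"method": "arm_command", "body": {"series": [[[0,-0.004,0,0,0,0,1],[0,0,0,0,0,0,1]]]}}

```text
time_s: 13.9
position: [0.582, 0.1547, 0.0203]
orientation: [-179.9, -0.0, 2.8]
force: [-2.2, 5.7, 1.0]
gripper_width: 0.0004
grip_force: 2.4
```

Request:
{"method": "arm_command", "body": {"series": [[[0,-0.003,0,0,0,0,1],[0,0,0,0,0,0,1]]]}}

```text
time_s: 14.07
position: [0.582, 0.1546, 0.0203]
orientation: [-179.9, -0.1, 2.8]
force: [-3.9, 10.8, 1.4]
gripper_width: 0.0001
grip_force: 5.1
```

Run:
```python
from h import *
prof((75,-40,0),tag="f");s=state();print(s["position"],s["force"],inv(fixp,s["position"]))
a=cv2.imread("pics/top_f.png")[170:270,230:380];b=cv2.imread("pics/scene_f.png")[160:260,250:400]
cv2.imwrite("pics/c4.png",np.vstack([cv2.resize(x,(450,300),interpolation=2) for x in(a,b)]))
```

```text
['scene', 'top'] [ 75.7 -36.   -0.1] cost 308.2 world [0.5899 0.0188 0.0468] area [1209, 819]
['scene'] [ 76.6 -31.9  -0.2] cost 173.1 world [0.5905 0.0231 0.0459] area [1209]
['top'] [ 75.5 -42.    0.6] cost 103.2 world [0.5899 0.0129 0.0596] area [819]
[0.58204239 0.15453518 0.02031715] [-3.47719859  9.37887608  1.86752537] [0.07451062 0.09986404]
```

View pics/c4.png

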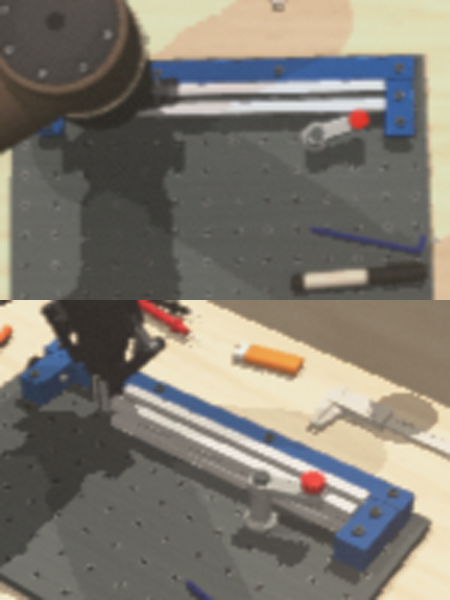

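The profile is seated: in the top view its right end touches the end stop at (387,95) and it lies along the fence. I'll push once more squarely against the fence to be sure.

Request:
{"method": "arm_command", "body": {"series": [[[-0.0015,0.03,0,0,0,0,1],[-0.057,-0.003,0,0,0,0,1],[-0.057,-0.003,0,0,0,0,1],[0.0035,-0.0725,0,0,0,0,1],[0.0035,-0.0725,0,0,0,0,1],[0.0035,-0.0725,0,0,0,0,1],[0.0035,-0.0725,0,0,0,0,1],[0.0035,-0.0725,0,0,0,0,1],[0.02,0.001,0,0,0,0,1],[0.02,0.001,0,0,0,0,1]]]}}

```text
time_s: 15.1
position: [0.5589, 0.0168, 0.0202]
orientation: [180.0, 0.0, 2.7]
force: [0.6, 0.3, -0.3]
gripper_width: 0.0
grip_force: 0.0
```

Request:
{"method": "arm_command", "body": {"series": [[[0.006,0,0,0,0,0,1],[0.006,0,0,0,0,0,1],[0.004,0,0,0,0,0,1],[0,0,0,0,0,0,1]]]}}

```text
time_s: 15.43
position: [0.5647, 0.0187, 0.0198]
orientation: [180.0, 0.1, 2.9]
force: [0.4, -0.7, 0.2]
gripper_width: -0.0004
grip_force: 0.4
```

Request:
{"method": "arm_command", "body": {"series": [[[0.004,0,0,0,0,0,1],[0,0,0,0,0,0,1]]]}}

```text
time_s: 15.6
position: [0.5647, 0.0183, 0.0195]
orientation: [180.0, 0.2, 2.8]
force: [-7.2, 2.8, 3.0]
gripper_width: -0.0001
grip_force: 2.9
```

Request:
{"method": "arm_command", "body": {"series": [[[-0.035,-0.002,0,0,0,0,1],[0,0,0.083,0,0,0,1],[0,0,0.083,0,0,0,1],[0,0,0.083,0,0,0,1],[-0.012,-0.071,0,0,0,0,1],[-0.012,-0.071,0,0,0,0,1],[-0.012,-0.071,0,0,0,0,1],[-0.012,-0.071,0,0,0,0,1],[0,0,0,0,0,0,1],[0,0,0,0,0,0,1]]]}}

```text
time_s: 16.43
position: [0.5333, -0.0973, 0.1199]
orientation: [180.0, -0.0, 2.7]
force: [-0.1, 0.4, 1.1]
gripper_width: 0.0001
grip_force: 0.0
```

Run:
```python
from h import *
prof((75,-40,0));s=state();t=inv(fixp,s["position"])*1e3;print(s["position"],t)
S={n:snapshot(n) for n in("scene","top")};P={n:place_of("clamp_screw",n) for n in S}
for n in S: 
    for r in P[n][:1]: print(n,r["xy"],r["score"],inv(fixp,atz(S[n],r["xy"],.054))*1e3)
way=np.array([(12,-148.2),(28.5,-148.2),(40.2,-145.2),(49,-140),(56,-132.8),(60.5,-125.2),(63,-118.5)])
W=T(fixp,np.c_[way/1e3,0*way[:,:1]])[:,:2];print(W);print(np.round(np.diff(np.vstack([s["position"][:2],W]),axis=0)/.4,4))
```

```text
['scene', 'top'] [ 75.5 -33.7   0.6] cost 954.8 world [0.5896 0.0212 0.0584] area [1251, 305]
['scene'] [ 75.6 -34.2   0.5] cost 165.8 world [0.5897 0.0207 0.058 ] area [1251]
['top'] [ -20.4 -134.    65.6] cost 631.5 world [ 0.4986 -0.0836  1.1933] area [305]
[ 0.53383022 -0.09558898  0.1197376 ] [  14.17391038 -147.61523487]
scene [353.7, 224.2] 0.63 [  51.51430941 -131.25434146]
[[ 0.53168737 -0.09627892]
 [ 0.54816779 -0.09547533]
 [ 0.55970779 -0.09190906]
 [ 0.5682441  -0.08628665]
 [ 0.57488513 -0.07875427]
 [ 0.57900965 -0.07094413]
 [ 0.58118037 -0.06413032]]
[[-0.0054 -0.0017]
 [ 0.0412  0.002 ]
 [ 0.0289  0.0089]
 [ 0.0213  0.0141]
 [ 0.0166  0.0188]
 [ 0.0103  0.0195]
 [ 0.0054  0.017 ]]
```

Request:
{"method": "arm_command", "body": {"series": [[[-0.005,-0.002,-0.09,0,0,0,1],[0,0,-0.09,0,0,0,1],[0.02,0.001,0,0,0,0,1],[0.02,0.001,0,0,0,0,1],[0.015,0.0045,0,0,0,0,1],[0.015,0.0045,0,0,0,0,1],[0.0105,0.007,0,0,0,0,1],[0.0105,0.007,0,0,0,0,1],[0,0,0,0,0,0,1]]]}}

```text
time_s: 17.58
position: [0.5695, -0.0866, 0.0487]
orientation: [-180.0, -0.1, 2.9]
force: [-0.4, 0.3, 0.0]
gripper_width: -0.0001
grip_force: 0.0
```

Request:
{"method": "arm_command", "body": {"series": [[[0.0083,0.0094,0,0,0,0,1],[0.0083,0.0094,0,0,0,0,1],[0.005,0.01,0,0,0,0,1],[0.005,0.01,0,0,0,0,1],[0,0,0,0,0,0,1]]]}}

```text
time_s: 18.0
position: [0.5796, -0.0709, 0.048]
orientation: [-180.0, -0.1, 2.9]
force: [1.7, -1.1, 0.9]
gripper_width: -0.0006
grip_force: 0.8
```

Run:
```python
from h import *
s=state();print(s["position"],s["force"],inv(fixp,s["position"])*1e3)
S={n:snapshot(n) for n in("scene","top")}
for n in S:
    for r in place_of("clamp_screw",n)[:1]: print(n,r["xy"],r["score"],inv(fixp,atz(S[n],r["xy"],.054))*1e3)
    cv2.imwrite(f"pics/{n}_g.png",S[n]["frame"])
a=cv2.imread("pics/top_g.png")[170:270,230:380];b=cv2.imread("pics/scene_g.png")[160:260,250:400]
cv2.imwrite("pics/c5.png",np.vstack([cv2.resize(x,(450,300),interpolation=2) for x in(a,b)]))
```

```text
[ 0.57963909 -0.0708986   0.04803454] [ 1.69909734 -1.07751408  0.94665354] [  61.13091442 -125.1851768 ]
scene [349.0, 214.7] 0.57 [  73.64187652 -103.93172941]
top [340.4, 199.2] 0.55 [  81.49026965 -111.59954376]
```

View pics/c5.png

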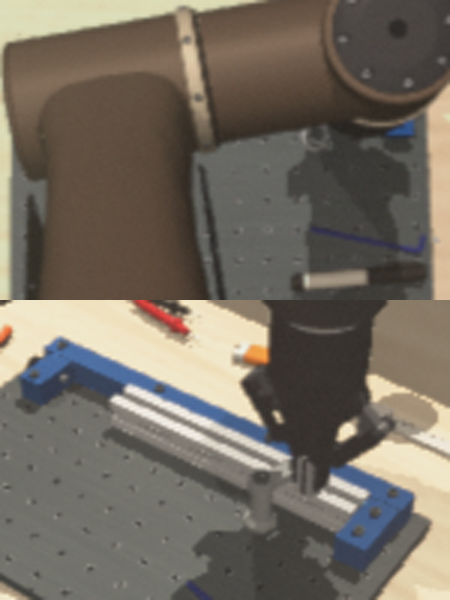

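The finger, at scene crop (310,475), has swung the arm to about 77°, and the profile still lies along the fence. I'll finish the swing, retreat and check.

Request:
{"method": "arm_command", "body": {"series": [[[0.002,0.006,0,0,0,0,1],[0.001,0.006,0,0,0,0,1],[0.001,0.005,0,0,0,0,1],[0,0,0,0,0,0,1],[0,0,0,0,0,0,1]]]}}

```text
time_s: 18.62
position: [0.5803, -0.0647, 0.0477]
orientation: [-180.0, -0.0, 2.8]
force: [1.1, -1.7, 0.3]
gripper_width: -0.0001
grip_force: 0.6
```

Request:
{"method": "arm_command", "body": {"series": [[[0,-0.03,0,0,0,0,1],[0,-0.03,0.06,0,0,0,1],[0,-0.03,0.09,0,0,0,1],[-0.02,-0.09,0.06,0,0,0,1],[-0.04,-0.09,0.06,0,0,0,1],[-0.04,-0.09,0.06,0,0,0,1],[-0.04,-0.09,0,0,0,0,1],[-0.04,-0.09,0,0,0,0,1],[-0.04,-0.08,0,0,0,0,1],[0,0,0,0,0,0,1]]]}}

```text
time_s: 19.45
position: [0.4924, -0.3083, 0.1738]
orientation: [-180.0, 0.0, 2.6]
force: [0.9, 1.2, -0.7]
gripper_width: 0.0001
grip_force: 0.0
```

Run:
```python
from h import *
prof((75,-40,0),tag="h");s=state();print(s["position"],s["force"])
S={n:snapshot(n) for n in("scene","top")}
for n in S:
    for r in place_of("clamp_screw",n)[:1]: print(n,r["xy"],r["score"],inv(fixp,atz(S[n],r["xy"],.054))*1e3)
    f=S[n]["frame"];hsv=cv2.cvtColor(f,cv2.COLOR_BGR2HSV);m=((hsv[...,0]<8)|(hsv[...,0]>172))&(hsv[...,1]>150)&(hsv[...,2]>90);m[:, :300]=0;m[:, 400:]=0;m[:170]=0;m[260:]=0
    if m.sum(): v,u=np.nonzero(m);print("red",n,m.sum(),u.mean(),v.mean(),inv(fixp,atz(S[n],(u.mean(),v.mean()),.070))*1e3)
a=cv2.imread("pics/top_h.png")[170:270,230:380];b=cv2.imread("pics/scene_h.png")[160:260,250:400]
cv2.imwrite("pics/c6.png",np.vstack([cv2.resize(x,(450,300),interpolation=2) for x in(a,b)]))
```

```text
['scene', 'top'] [ 76.4 -32.3   0.1] cost 303.0 world [0.5904 0.0226 0.0496] area [1221, 688]
['scene'] [ 76.4 -32.9   0. ] cost 158.9 world [0.5904 0.022  0.0492] area [1221]
['top'] [ 76.1 -37.4  -0.1] cost 141.7 world [0.5904 0.0175 0.0469] area [688]
[ 0.49551449 -0.3039929   0.1736554 ] [ 0.4359855  -0.46969128  0.09985888]
scene [346.9, 212.3] 0.67 [ 78.13151226 -94.9299127 ]
red scene 34 345.9117647058824 205.55882352941177 [ 82.16923678 -88.6725934 ]
top [335.1, 200.9] 0.44 [ 76.7186769  -95.86818314]
red top 26 337.0 199.5 [  78.55837278 -100.62678032]
```

View pics/c6.png

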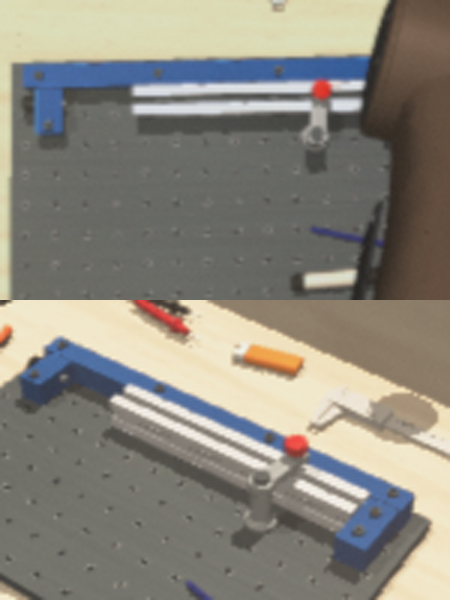

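Run:
```python
from h import *
b=snapshot("top");a=snapshot("scene")
for y in(.085,):
  for X in((.06,y,.042),(.09,y,.042),(.06,y,.012)): print(X,"top",proj(b,T(fixp,[X])[0]),"scene",proj(a,T(fixp,[X])[0]))
for X in((.06,-.165,.042),(.06,-.165,.038),(.09,-.165,.038),(.034,-.165,.038)): print(X,"scene",proj(a,T(fixp,[X])[0]))
g=cv2.cvtColor(b["frame"],6);print("top rows",g[200:204,268:282])
c=a["frame"][185:235,340:400];d=b["frame"][190:215,250:290]
cv2.imwrite("pics/c7.png",cv2.resize(c,(720,600),interpolation=cv2.INTER_NEAREST))
```

```text
(0.06, 0.085, 0.042) top [273.82481039 208.13258166] scene [286.63303327 193.45162423]
(0.09, 0.085, 0.042) top [273.76211968 198.07040764] scene [293.70119051 187.90425815]
(0.06, 0.085, 0.012) top [274.73410454 209.30635936] scene [287.32654371 202.02506974]
(0.06, -0.165, 0.042) scene [367.40892632 231.57299714]
(0.06, -0.165, 0.038) scene [367.28061537 232.77576275]
(0.09, -0.165, 0.038) scene [373.51368591 225.70124781]
(0.034, -0.165, 0.038) scene [361.65528926 239.16048971]
top rows [[ 78  78  79  79  82 109 172 216 220 220 220 221 221 220]
 [ 79  79  79  78  81 106 158 199 202 202 203 203 203 204]
 [ 78  80  80  79  81  85  95 103 105 105 106 103 107 107]
 [ 85  80  79  78  79  84  89  89  92  91  91  90  93  98]]
```

View pics/c7.png

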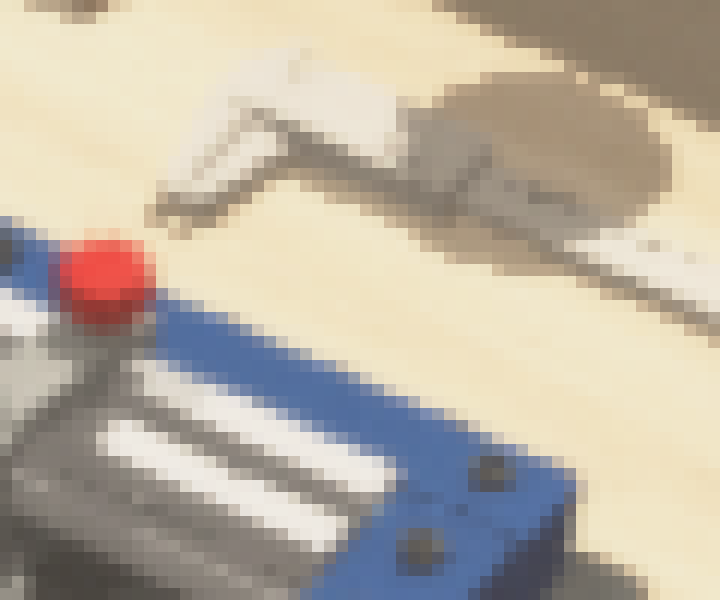

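The right end meets the end stop with no gap at (395,480), the profile lies along the fence, and the left end's edge (column 273.7) matches the seated prediction (273.8). The clamp arm stands square over the profile, so I'm handing in.

```bash
python3 -c "
from station import *
print(hand_in())"
```

```text
the job is handed in; nothing more can be done
None
```

I handed the job in at about 20 s: in the last pictures the profile lay flush along the fence and against the end stop, with the clamp arm square over it, but `hand_in()` returned no verdict.

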